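# Queue clay feet for glazing

## Robot

A 6-joint arm with a two-finger parallel gripper is mounted at the origin on the work surface. World frame = base frame: x ahead of the robot, y to its left, z up, the work surface at z = 0. Lengths are in m, angles in rad, forces in N, time in s.
With the tool pointing down it reaches from about 0.275 to 0.875 m from the base axis. Payload 12.5 kg.
Tool frame: the origin (TCP) lies at the very end of the fingers, on their centre line; the grasp point (between the pads) lies 19 mm behind it (env.pinch_z is the z of the grasp point in the tool frame, in m); z points along the fingers, y is the line along which they close (so a half turn about z gives the same grasp; the last joint's range is limited). The gripper opens to 85 mm and grips with 20 to 120 N. Pads are 22 mm wide; open, the fingers measure 114 mm over their backs; the gripper's body (76 mm by 85 mm) begins 54 mm behind the grasp point. The pads swing forward as they close: fully open they stand 13 mm farther back than shut.
Start: joints at [1.097, 0.351, 1.652, -0, 1.139, -0.085], TCP at [0.208, 0.509, 0.231] pointing down, gripper open.
Joint ranges: [-2.75, 2.75], [-0.79, 2.1], [0.01, 2.65], [-1.57, 4.71], [0.07, 3.14], [-2.87, 2.87]. Speed limits (rad/s): [2.22, 2.22, 2.79, 3.14, 3.14, 3.14].

## Interface

Orientations are given as a rotation vector (axis times angle).
In Python, from rig import env, eyes, workorder gives the robot as it stands. The module is installed in compiled form; this text tells all that it offers.
- The arm moves only by the tool move_arm, never from a script. Its argument "targets" is a list of rows, each a list of 3 entries, a list of its own where there are three numbers: the turn, a rotation vector about the tool's x, y, z in degrees, then the shift along the tool's x, y, z in cm, then the finger opening in cm, from 0 to 8.54. A call has 1 to 8 rows; each row shifts and turns the commanded pose from where the row before left it, along the tool's axes as they then stand; what a row does not reach is not made up. A row lasts 1/12 s, in which the tool goes at most 41.7 mm and 7.16 degrees, less where a joint would pass 70% of its speed; a pose out of reach is approached as far as the arm can. A call is refused whole if a number of a shift passes 4.17 or a number of a turn 7.16, either way. A call with a gripper value outside its range is refused whole. The fingers move at their own pace and stop on an object; "newtons" is the grip in N (left out, the last holds). Time passes only in rows, so rows that do not move let the fingers close. It gives the time, the measured TCP pose, the force, the opening and the grip force at its end, in the units of the state.
- env.sense(): the state, without advancing time (a new reading comes with each control period).
- eyes.snapshot(name): name is "side" or "top"; returns (picture, depth): 480x640x3 uint8, blue, green, red; 480x640 float32, m along the optical axis (not along the pixel's ray), 0 where there is no reading.
- eyes.camera_info(name): a dict with "mtx" (3x3 intrinsics, pixels), "extrinsics" (4x4, takes a point from camera to world coordinates). Camera axes: x right, y down, z forward; pixel columns grow to the right and rows downward; lengths in m; the calibration is good to about 2 mm. A picture is of the moment at which its call begins. camera_info takes no time and is no camera call.
- workorder.close_job(): hands the job in; it is judged then, once.
The state is a dict: "time": time; "joints": joint angles; "qvel": joint speeds; "effort": joint torques, N m; "ee_pos": TCP position; "tool_rot": TCP orientation; "wrist_force": force on the tool from outside, world axes, zero at the start; "moment": the same for the moment, N m; "gripper_width": finger opening in m; "gripper_force": force on a finger pad.
Only numpy, scipy, OpenCV 4.12 (cv2) and the standard library are available. Lean on these libraries where they do the work, as an engineer would, in place of code of your own. Each camera call takes 0.05 s, during which the arm holds its last target. There are 200 camera calls.

## Task

Queue the three little round clay feet for glazing, light to dark: with the fingertips, gently push the white one, then the terracotta one, then the dark one along the board and fully through the narrow gate into the lane, so that they stand in a row with the white one deepest. Only push them, never lift or squeeze them, and leave the two square clay tabs and everything else on the table alone.

Things in the scene. Friction and masses are not known exactly. Their poses are not given: they have to be found in the camera images.
- board: fixed flat plywood board, 340 x 260 x 10 mm: apron at -x, lane at +x. Its floor is 10 mm above the table. Origin: centre of underside; +x runs along the lane from apron through gate to end stop. All walls (rim, wings, gateposts, lane) rise only 8 mm above its floor, below the 20 mm tall feet: tips 20 to 28 mm above the table clear every wall and still push a foot.
- gate (a point): on the board's floor, midway between the dark gateposts, at the gate's exit face (board x 30 mm, z 10 mm); board's axes. Gate 38 mm wide, 10 mm deep (x -10 to 0 here). Two straight wings, 6 mm thick at 45 degrees, funnel into it from about x -47, y +-62 mm. Behind it the lane: 40 mm wide, 112 mm long, straight.
- lane_stop (a point): point on the lane's floor at the middle of the inner face of the end stop, 112 mm beyond gate along the board's x.
- white_foot: white fired-clay pot foot: a plain upright disc, 30 mm across and 20 mm tall, about 30 g (20 to 42 g), loose on the board's apron. Origin: centre of its underside, z along its axis.
- terracotta_foot: terracotta (orange-brown) fired-clay pot foot: a plain upright disc, 30 mm across and 20 mm tall, about 30 g (20 to 42 g), loose on the board's apron. Origin: centre of its underside, z along its axis.
- dark_foot: dark, nearly black fired-clay pot foot: a plain upright disc, 30 mm across and 20 mm tall, about 30 g (20 to 42 g), loose on the board's apron. Origin: centre of its underside, z along its axis.
- apron_tab: square beige clay tab, 28 x 28 x 10 mm, loose in a back corner of the apron; to be left alone. Origin: centre of underside.
- deck_tab: beige clay tab, 30 x 26 x 10 mm, loose on the board beside the lane; to be left alone. Origin: centre of underside.
- sponge: round yellow sponge, 86 mm across, 42 mm tall, on the table right of the board; bystander. Origin: centre of underside.
- soap_dish: beige rectangular clay soap dish, 85 x 140 x 20 mm, on the table left of the board; bystander. Origin: centre of underside.
- slip_jar: terracotta-coloured jar with white cap, 66 mm across, 85 mm tall, on the table; bystander. Origin: centre of underside.
- model_tool: wooden modelling tool, about 220 mm long and 10 mm thick, lying on the table right of the board; bystander. Origin: under the middle of its handle, x along it.
- trim_knife: knife with wooden handle, about 205 mm long and 14 mm thick, lying on the table left of the board; bystander. Origin: under where the blade meets the handle, x along the blade.
Not all that is in view belongs to the job. Several things have the shape of the white_foot; the one meant has the colours described above.

How it is judged:
On the way, in this order (a step that is already met when the one before it is completed fails the run):
1. the white foot is fully through the gate, in the lane (x of white_foot in the frame of gate between 0.013 and 0.1 m and y of white_foot in the frame of gate between -0.01 and 0.01 m), for 0.2 s.
2. the terracotta foot is fully through the gate, in the lane (x of terracotta_foot in the frame of gate between 0.013 and 0.1 m and y of terracotta_foot in the frame of gate between -0.01 and 0.01 m), for 0.2 s.
3. the dark foot is fully through the gate, in the lane (x of dark_foot in the frame of gate between 0.013 and 0.1 m and y of dark_foot in the frame of gate between -0.01 and 0.01 m), for 0.2 s.
At the end, for the whole second after the job is handed in: All three feet stand upright (within 0.15 rad), flat on the lane's floor and at rest, each wholly past the gate's exit face (to 2 mm) and within 10 mm of the lane's centre line, in the order white (nearest the end stop), terracotta, dark (nearest the gate) (all of step 1 and all of step 2 and all of step 3 and angle between each of white_foot, terracotta_foot, dark_foot's own z axis and vertical below 0.15 rad and height (world z) of each of white_foot, terracotta_foot, dark_foot below 0.013 m and linear speed of each of white_foot, terracotta_foot, dark_foot below 0.01 m/s and x of white_foot in the frame of gate above 0.062 m and x of terracotta_foot in the frame of gate between 0.036 and 0.077 m and x of dark_foot in the frame of gate below 0.05 m); the robot touches nothing.
It fails at once if a foot is lifted more than 7 mm off the board (height (world z) of any of white_foot, terracotta_foot, dark_foot above 0.017 m).
It fails at once if a foot is squeezed or pressed by the fingers with more than 15 N (contact force between any of white_foot, terracotta_foot, dark_foot and the fingers above 15 N).
It fails at once if a square clay tab is moved more than 15 mm (distance of any of apron_tab, deck_tab from where it was at the start of the episode above 0.015 m).
It fails at once if the sponge, soap dish, jar, modelling tool or knife is moved more than 15 mm (distance of any of sponge, soap_dish, slip_jar, model_tool, trim_knife from where it was at the start of the episode above 0.015 m).
It also fails if it takes over 64 s, if anything falls off the work surface, if the arm or the gripper's body presses on something with over 40 N, if the wrist force passes 120 N, or if a joint passes its speed limit or range.

## Working session

There is one attempt and no reset: what is moved stays moved. The work goes in short steps, Python scripts to look and compute and a tool call to move; the robot and the scene stay as the last step left them, time stands still between calls to the robot, and variables do not carry over. Pictures are saved under pics/ and viewed, at most 10 in all, crops included, and the job is handed in when it is done.

Besides the shell and the picture viewer there is one more tool, called after "Emit:" as name(argument=value, ...), one argument or row to a line, values as JSON. move_arm: Moves the arm, as the interface text tells. Its arguments: {"type":"object","properties":{"targets":{"type":"array"},"newtons":{"type":"number"}},"required":["targets"]}

```bash
mkdir -p pics; python3 - <<'E'
from rig import env, eyes
import cv2
for n in("top","side"):
    p,d=eyes.snapshot(n); cv2.imwrite(f"pics/{n}0.png",p)
    i=eyes.camera_info(n); print(n,i["mtx"].round(1).tolist(),i["extrinsics"].round(4).tolist())
s=env.sense(); print({k:(s[k]) for k in("time","ee_pos","tool_rot","gripper_width","wrist_force")})
E
```

```text
top [[610.9, 0.0, 324.6], [0.0, 610.9, 233.8], [0.0, 0.0, 1.0]] [[-0.0021, -0.9933, 0.1156, 0.3934], [-1.0, 0.0015, -0.0055, -0.0189], [0.0053, -0.1156, -0.9933, 1.3542], [0.0, 0.0, 0.0, 1.0]]
side [[474.9, 0.0, 322.7], [0.0, 474.9, 240.1], [0.0, 0.0, 1.0]] [[0.9236, -0.2406, 0.2986, 0.2606], [-0.3831, -0.6154, 0.6889, -0.6512], [0.018, -0.7506, -0.6605, 0.6617], [0.0, 0.0, 0.0, 1.0]]
{'time': 0.1, 'ee_pos': array([0.20832507, 0.5087106 , 0.23082696]), 'tool_rot': array([-6.06791133e-01, -3.08214687e+00,  1.52368597e-03]), 'gripper_width': 0.08563842065128421, 'wrist_force': array([ 0.18456069,  0.2360702 , -0.10961036])}
```

View pics/top0.png

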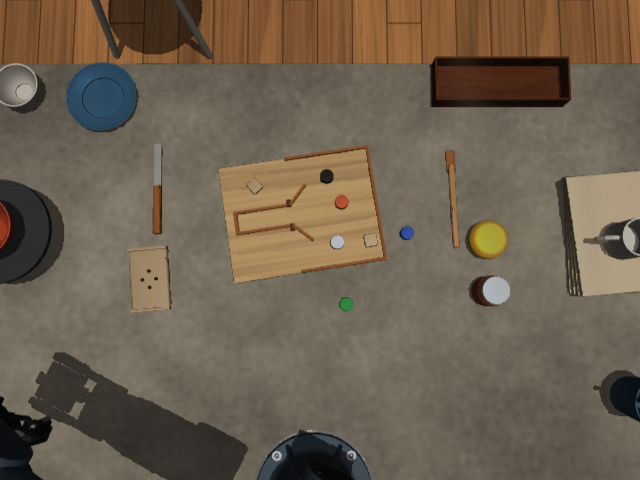

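View pics/side0.png

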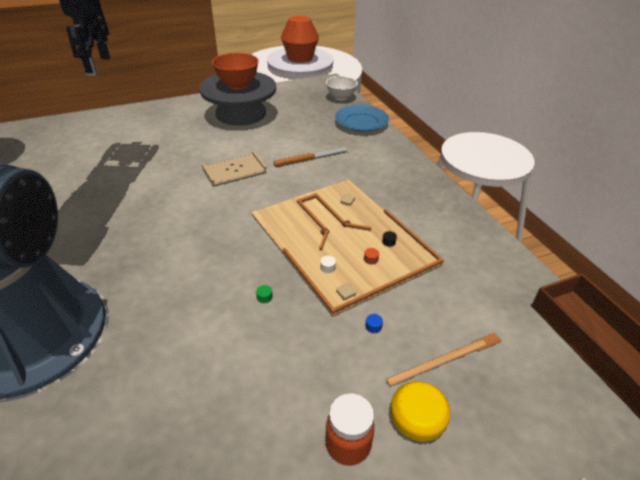

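The top view shows white at (337,242), terracotta at (342,202), dark at (327,176), the gateposts at about (290,204) and (292,227), and the lane running to image left (world +y). The blue and green discs off the board are decoys. The side view confirms this layout.

```bash
cat > h.py <<'E'
import numpy as np, cv2
from rig import env, eyes
from scipy.spatial.transform import Rotation as R
def ray(n,px,z):
    i=eyes.camera_info(n);K,T=i["mtx"],i["extrinsics"]
    d=T[:3,:3]@np.linalg.solve(K,[px[0],px[1],1.]);o=T[:3,3]
    return (o+d*(z-o[2])/d[2])[:2]
ROI={"top":(slice(140,290),slice(212,392)),"side":(slice(180,315),slice(250,445))}
def masks(p):
    h=cv2.cvtColor(p,cv2.COLOR_BGR2HSV);H,S,V=cv2.split(h)
    return {"white":(S<50)&(V>140),"terra":((H<10)|(H>174))&(S>170)&(V>110),"dark":(V<45)}
def feet(n,p):
    out={};r=ROI[n]
    for k,m in masks(p).items():
        q=np.zeros(m.shape,np.uint8);q[r]=m[r]
        c,l,s,ce=cv2.connectedComponentsWithStats(q)
        out[k]=[(ce[j],s[j][4],s[j][2:4]) for j in range(1,c) if s[j][4]>40]
    return out
E
python3 - <<'E'
from h import *
np.set_printoptions(precision=4,suppress=True)
for n in("top","side"):
    p=cv2.imread(f"pics/{n}0.png")
    for k,v in feet(n,p).items():
        for c,a,b in v: print(n,k,c,a,b,ray(n,c,.03 if n=="top" else .024))
    if n=="top":
        H,S,V=cv2.split(cv2.cvtColor(p,cv2.COLOR_BGR2HSV))
        q=np.zeros(H.shape,np.uint8);r=ROI[n];q[r]=((S>70)&(H<28)&(H>3))[r]
        c=max(cv2.findContours(q,0,2)[0],key=cv2.contourArea)
        w=np.array([ray(n,x[0],.012) for x in c],np.float32)
        print(cv2.minAreaRect(w),cv2.boundingRect(c)); print(cv2.boxPoints(cv2.minAreaRect(w)))
        q2=np.zeros(H.shape,np.uint8);q2[190:245,270:310]=((V<90)&(S>80))[190:245,270:310]
        cc=cv2.connectedComponentsWithStats(q2)
        for j in range(1,cc[0]):
            if cc[2][j][4]>8: print("post",cc[3][j],cc[2][j],ray(n,cc[3][j],.018))
s=env.sense();print(R.from_rotvec(s["tool_rot"]).as_matrix())
cv2.imwrite("pics/c.png",cv2.resize(cv2.imread("pics/top0.png")[140:290,212:392],None,fx=4,fy=4,interpolation=2))
E
```

```text
top white [336.9624 241.4211] 133 [13 13] [ 0.5309 -0.053 ]
top terra [341.3387 201.4194] 124 [13 12] [ 0.6192 -0.063 ]
top dark [326.3158 176.2632] 133 [12 13] [ 0.6754 -0.0302]
((0.5969963669776917, 0.024814650416374207), (0.2643653452396393, 0.3412633538246155), 8.841017723083496) (218, 144, 170, 140)
[[ 0.4402  0.1731]
 [ 0.4926 -0.1641]
 [ 0.7538 -0.1235]
 [ 0.7014  0.2137]]
post [287.8947 203.4737] [286 200   5   7  19] [0.6167 0.055 ]
post [291.8095 227.7143] [290 224   5   7  21] [0.5626 0.0461]
side white [278.0269 254.6741] 5204 [ 91 135] [0.4507 0.006 ]
side white [412.8514 205.4827] 3586 [93 77] [0.7808 0.0488]
side white [327.4971 262.9538] 173 [14 16] [ 0.5319 -0.0509]
side white [409.4674 297.7856] 2621 [105  53] [ 0.6339 -0.1874]
side terra [371.4069 254.9655] 145 [14 14] [ 0.6212 -0.0618]
side dark [388.992 238.736] 125 [12 13] [ 0.6769 -0.0315]
[[-0.9254  0.3791 -0.0005]
 [ 0.3791  0.9254 -0.0009]
 [ 0.0001 -0.001  -1.    ]]
```

View pics/c.png

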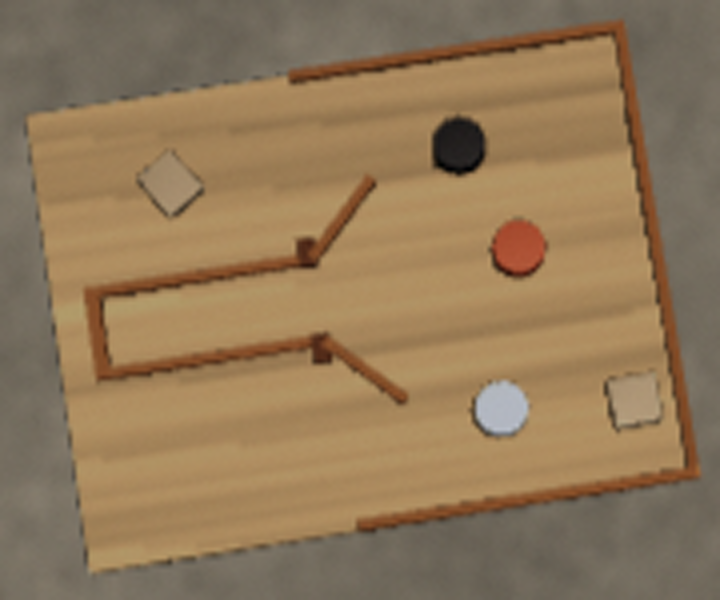

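```bash
python3 - <<'E'
from h import *
np.set_printoptions(precision=4,suppress=True)
f=lambda x,y,z:ray("top",(x/4+212-.375,y/4+140-.375),z)
a=(f(105,297,.018)+f(108,367,.018))/2; b=(f(310,262,.018)+f(320,337,.018))/2
print("stop,gate mid",a,b,np.linalg.norm(a-b),np.degrees(np.arctan2(*(-(a-b)[0],(a-b)[1]))))
# side-view edges from colour: brown walls
p=cv2.imread("pics/top0.png");H,S,V=cv2.split(cv2.cvtColor(p,cv2.COLOR_BGR2HSV))
q=np.zeros(H.shape,np.uint8);q[182:245,228:316]=((S>150)&(V<185))[182:245,228:316]
pts=np.argwhere(q)[:,::-1];w=np.array([ray("top",x,.018) for x in pts])
th=np.radians(8.84);u=np.array([-np.sin(th),np.cos(th)]);v=np.array([-u[1],u[0]])
c=np.array([.597,.0248]);L=np.c_[(w-c)@u,(w-c)@v]*1000
for lo in range(20,150,10):
    m=(L[:,0]>=lo)&(L[:,0]<lo+10);y=L[m,1];print(lo,m.sum(),y[y>0].mean() if (y>0).any() else 0,y[y<0].mean() if (y<0).any() else 0)
print(L[(abs(L[:,1])<14)&(L[:,0]>100),0].mean())
g=c+.03*u
for k,x in dict(white=(.531,-.0525),terra=(.62,-.0625),dark=(.676,-.031)).items(): print(k,(np.array(x)-g)@u,(np.array(x)-g)@v)
E
```

```text
stop,gate mid [0.5741 0.1642] [0.5921 0.0494] 0.1162270336459968 8.885862561398543
20 58 28.33962384755902 -24.879252326061668
30 23 24.492490112235735 -22.65611199354477
40 27 24.333585462918617 -21.456008899212293
50 22 24.57627738531426 -21.683518393684768
60 27 24.583589050276455 -21.698278811866558
70 22 24.20594661325108 -21.445373939276593
80 29 24.35765780017884 -21.429909654757747
90 22 24.77070957098999 -21.493681913670596
100 28 24.35093095326525 -21.641735350412617
110 23 24.385440502208223 -20.969550237650996
120 28 24.798233026070175 -21.606399743939548
130 22 24.35961740828151 -21.355117075136675
140 90 14.717702505107315 -13.008950324018613
146.20177617231207
white -0.09623918227577653 0.07709514077707133
terra -0.11979753405257777 -0.009310901034601086
dark -0.09727755185738075 -0.06948648081517333
```

```bash
cat >> h.py <<'E'
th=np.radians(8.84);U=np.array([-np.sin(th),np.cos(th)]);V_=np.array([-U[1],U[0]])
G=np.array([.5909,.0552])
g2w=lambda p:G+np.array(p)[0]/1000*U+np.array(p)[1]/1000*V_
w2g=lambda w:np.array([(np.array(w)-G)@U,(np.array(w)-G)@V_])*1000
D=22.2
def state():
    s=env.sense();m=R.from_rotvec(s["tool_rot"]).as_matrix()
    return np.r_[s["ee_pos"]],np.degrees(np.arctan2(m[1,0],m[0,0])),s
def plan(wps,opening=2.0,start=None):
    """wps: (foot-centre gate xy mm, gap mm behind contact, heading deg in gate frame, z m, n rows)"""
    p,a,s=state(); 
    if start: p,a=start
    p=p.copy();rows=[]
    for P,gap,h,z,n in wps:
        al=h+98.84;hd=np.array([np.cos(np.radians(al)),np.sin(np.radians(al))])
        t=np.r_[g2w(P)-(D+gap)/1000*hd,z];p0,a0=p.copy(),a
        for i in range(1,n+1):
            pt=p0+(t-p0)*i/n;at=a0+(al-a0)*i/n
            c,sn=np.cos(np.radians(a)),np.sin(np.radians(a));M=np.array([[c,sn,0],[sn,-c,0],[0,0,-1.]])
            sh=np.round(M.T@(pt-p)*100,1);tr=-np.round(at-a,0)
            assert abs(sh).max()<4.17 and abs(tr)<7.1,(sh,tr)
            rows.append([[0,0,float(tr)],(sh+0.).tolist(),opening]);p=p+M@sh/100;a-=tr
    for i in range(0,len(rows),8): print(str(rows[i:i+8]).replace(" ","").replace(".0,",",").replace(".0]","]"))
    print(len(rows),"end",p.round(4),round(a,1),"gate",w2g(p[:2]).round(1))
E
python3 - <<'E'
from h import *
plan([((-97,75.7),20,-64,.12,23),((-97,75.7),20,-64,.025,4)])
E
```

```text
[[[0,0,5],[-2.1,-1.9,0.5],2],[[0,0,6],[-2.3,-1.7,0.5],2],[[0,0,5],[-2.4,-1.4,0.4],2],[[0,0,5],[-2.6,-1.2,0.5],2],[[0,0,6],[-2.7,-1,0.5],2],[[0,0,5],[-2.7,-0.7,0.5],2],[[0,0,5],[-2.8,-0.5,0.5],2],[[0,0,6],[-2.8,-0.2,0.5],2]]
[[[0,0,5],[-2.9,0.1,0.4],2],[[0,0,5],[-2.8,0.3,0.5],2],[[0,0,6],[-2.8,0.5,0.5],2],[[0,0,5],[-2.7,0.9,0.5],2],[[0,0,5],[-2.6,1.1,0.5],2],[[0,0,6],[-2.5,1.3,0.4],2],[[0,0,5],[-2.4,1.5,0.5],2],[[0,0,5],[-2.2,1.8,0.5],2]]
[[[0,0,6],[-2,2,0.5],2],[[0,0,5],[-1.9,2.1,0.5],2],[[0,0,6],[-1.6,2.3,0.5],2],[[0,0,5],[-1.4,2.5,0.4],2],[[0,0,5],[-1.2,2.6,0.5],2],[[0,0,6],[-1,2.6,0.5],2],[[0,0,5],[-0.6,2.8,0.5],2],[[0,0,-0],[0,0,2.4],2]]
[[[0,0,-0],[0,0,2.3],2],[[0,0,-0],[0,0,2.4],2],[[0,0,-0],[0,0,2.4],2]]
27 end [ 0.4965 -0.0762  0.0248] 34.7 gate [-115.4  113.5]
```

Emit:
move_arm(
  targets=[
    [[0,0,5],[-2.1,-1.9,0.5],2],
    [[0,0,6],[-2.3,-1.7,0.5],2],
    [[0,0,5],[-2.4,-1.4,0.4],2],
    [[0,0,5],[-2.6,-1.2,0.5],2],
    [[0,0,6],[-2.7,-1,0.5],2],
    [[0,0,5],[-2.7,-0.7,0.5],2],
    [[0,0,5],[-2.8,-0.5,0.5],2],
    [[0,0,6],[-2.8,-0.2,0.5],2],
  ],
)

```text
time: 0.77
ee_pos: [0.3089, 0.3044, 0.1919]
tool_rot: [-1.7, -2.642, 0.001]
wrist_force: [-0.0, -0.4, -0.9]
gripper_width: 0.02
gripper_force: 0.0
```

Emit:
move_arm(
  targets=[
    [[0,0,5],[-2.9,0.1,0.4],2],
    [[0,0,5],[-2.8,0.3,0.5],2],
    [[0,0,6],[-2.8,0.5,0.5],2],
    [[0,0,5],[-2.7,0.9,0.5],2],
    [[0,0,5],[-2.6,1.1,0.5],2],
    [[0,0,6],[-2.5,1.3,0.4],2],
    [[0,0,5],[-2.4,1.5,0.5],2],
    [[0,0,5],[-2.2,1.8,0.5],2],
  ],
)

```text
time: 1.43
ee_pos: [0.409, 0.1005, 0.154]
tool_rot: [-2.534, -1.857, 0.0]
wrist_force: [0.6, 0.8, -0.4]
gripper_width: 0.0198
gripper_force: 0.0
```

Emit:
move_arm(
  targets=[
    [[0,0,6],[-2,2,0.5],2],
    [[0,0,5],[-1.9,2.1,0.5],2],
    [[0,0,6],[-1.6,2.3,0.5],2],
    [[0,0,5],[-1.4,2.5,0.4],2],
    [[0,0,5],[-1.2,2.6,0.5],2],
    [[0,0,6],[-1,2.6,0.5],2],
    [[0,0,5],[-0.6,2.8,0.5],2],
    [[0,0,0],[0,0,0],2],
  ],
)

```text
time: 2.1
ee_pos: [0.4981, -0.0795, 0.1195]
tool_rot: [3.001, 0.925, 0.0]
wrist_force: [-0.8, 0.8, -0.2]
gripper_width: 0.0198
gripper_force: 0.0
```

```bash
python3 - <<'E'
from h import *
p,a,s=state();print(s["time"],p,a,s["gripper_width"],s["joints"])
plan([((-97,75.7),20,-64,.025,4)])
E
```

```text
2.1 [ 0.49813624 -0.07946333  0.11949446] 34.26956209858995 0.019789211820386916 [-2.50236236e-01  4.21673225e-01  1.86794514e+00 -6.69863087e-04
  8.51318969e-01  7.22884691e-01]
[[[0,0,-0],[0,-0.1,2.4],2],[[0,0,-0],[0,-0.1,2.3],2],[[0,0,-0],[0,-0.1,2.4],2],[[0,0,-1],[0,-0.1,2.3],2]]
4 end [ 0.4959 -0.0762  0.0255] 35.3 gate [-115.2  114.1]
```

Emit:
move_arm(
  targets=[
    [[0,0,0],[0,-0.1,2.4],2],
    [[0,0,0],[0,-0.1,2.3],2],
    [[0,0,0],[0,-0.1,2.4],2],
    [[0,0,-1],[0,-0.1,2.3],2],
    [[0,0,0],[0,0,0],2],
  ],
)

```text
time: 2.52
ee_pos: [0.4918, -0.0718, 0.0229]
tool_rot: [-2.986, -0.965, 0.009]
wrist_force: [-0.2, 0.3, -0.3]
gripper_width: 0.02
gripper_force: 0.0
```

```bash
python3 - <<'E'
from h import *
p,d=eyes.snapshot("side");cv2.imwrite("pics/s1.png",cv2.resize(p[190:320,240:450],None,fx=3.8,fy=3.8,interpolation=2))
p,a,s=state();print(p,a,w2g(p[:2]),s["wrist_force"])
# straight push then turn while moving
plan([((-97,75.7),2,-64,.025,3),((-72,24),0,-64,.025,9),((-55,3),0,-32,.025,5),((-42,0),0,0,.025,5)])
E
```

```text
[ 0.49291981 -0.07215627  0.02489928] 35.74939095841748 [-110.78627186  116.38788437] [0.49728287 0.68609082 1.26886765]
[[[0,0,0],[0.6,0.2,0],2],[[0,0,1],[0.6,0.2,0],2],[[0,0,-0],[0.6,0.2,0],2],[[0,0,-0],[0.7,0,0],2],[[0,0,-0],[0.6,0,0],2],[[0,0,-0],[0.7,0,0],2],[[0,0,-0],[0.7,0,0],2],[[0,0,-0],[0.6,0,0],2]]
[[[0,0,-0],[0.7,0,0],2],[[0,0,-0],[0.6,0,0],2],[[0,0,-0],[0.7,0,0],2],[[0,0,-0],[0.7,0,0],2],[[0,0,-6],[0.6,0.1,0],2],[[0,0,-7],[0.6,0.2,0],2],[[0,0,-6],[0.5,0.2,0],2],[[0,0,-7],[0.5,0.3,0],2]]
[[[0,0,-6],[0.5,0.4,0],2],[[0,0,-6],[0.3,0.1,0],2],[[0,0,-7],[0.3,0.2,0],2],[[0,0,-6],[0.3,0.2,0],2],[[0,0,-7],[0.3,0.3,0],2],[[0,0,-6],[0.2,0.2,0],2]]
22 end [ 0.6004 -0.0083  0.0249] 98.7 gate [-64.2   0.4]
```

View pics/s1.png

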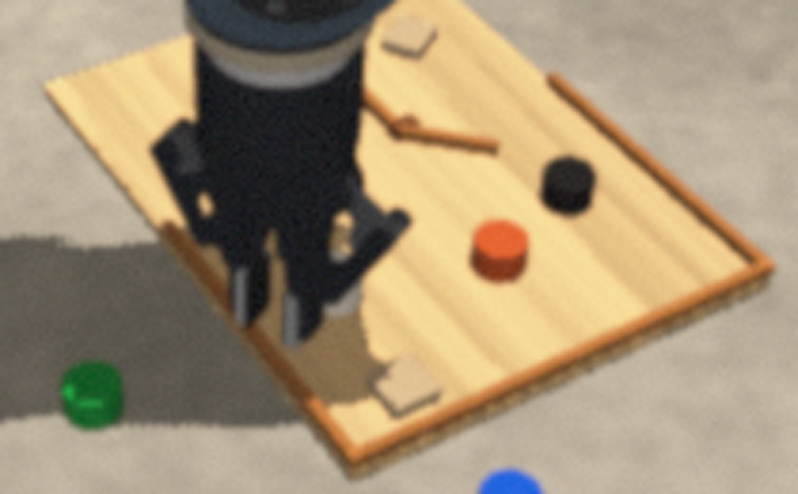

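The side view shows the open fingertips behind the white foot at about (345,295) in the crop, with the other feet and the tabs untouched. I'll start the push.

Emit:
move_arm(
  targets=[
    [[0,0,0],[0.6,0.2,0],2],
    [[0,0,1],[0.6,0.2,0],2],
    [[0,0,0],[0.6,0.2,0],2],
    [[0,0,0],[0.7,0,0],2],
    [[0,0,0],[0.6,0,0],2],
    [[0,0,0],[0.7,0,0],2],
    [[0,0,0],[0.7,0,0],2],
    [[0,0,0],[0.6,0,0],2],
  ],
)

```text
time: 3.23
ee_pos: [0.5403, -0.0478, 0.0264]
tool_rot: [2.998, 0.938, 0.0]
wrist_force: [-0.2, -0.2, 0.3]
gripper_width: 0.0199
gripper_force: 0.3
```

Emit:
move_arm(
  targets=[
    [[0,0,0],[0.7,0,0],2],
    [[0,0,0],[0.6,0,0],2],
    [[0,0,0],[0.6,0,0],2],
    [[0,0,0],[0.4,0,0],2],
    [[0,0,0],[0.2,0,0],2],
  ],
)

```text
time: 3.65
ee_pos: [0.5606, -0.0338, 0.0262]
tool_rot: [2.998, 0.938, 0.0]
wrist_force: [0.2, -0.2, 0.2]
gripper_width: 0.0197
gripper_force: 0.3
```

```bash
cat >> h.py <<'E'
def look(tag=None):
    for n,z in(("top",.03),("side",.024)):
        p,d=eyes.snapshot(n)
        if tag: cv2.imwrite(f"pics/{n}{tag}.png",p)
        for k,v in feet(n,p).items():
            for c,a,b in v:
                if 60<a<300 and max(b)<24: print(n,k,c.round(1),a,b,"gate",w2g(ray(n,c,z)).round(1))
    p,a,s=state();print("t",s["time"],"tcp",p.round(4),"head",round(a-98.84,1),"gate",w2g(p[:2]).round(1),s["wrist_force"].round(2),s["gripper_width"])
E
python3 - <<'E'
from h import *
look("2")
E
```

```text
top white [220.1 149. ] 81 [17 11] gate [ 125.5 -167.6]
top white [373.1 282.5] 127 [15 16] gate [-160.9  176.4]
top dark [325.9 175.8] 96 [12 13] gate [-96.6 -71.6]
side terra [371.  255.5] 155 [13 14] gate [-121.1  -10.5]
side dark [389.1 239.3] 92 [11 12] gate [-100.3  -70.7]
t 3.75 tcp [ 0.5603 -0.034   0.0262] head -64.1 gate [-83.4  43.9] [ 0.43 -0.16 -0.9 ] 0.02012900449858471
```

```bash
python3 - <<'E'
from h import *
plan([((-60,6),0,-40,.025,4),((-44,0),0,0,.025,7)])
p=cv2.imread("pics/side2.png");cv2.imwrite("pics/s2.png",cv2.resize(p[190:320,240:450],None,fx=3.8,fy=3.8,interpolation=2))
E
```

```text
[[[0,0,-6],[0.6,0.1,0],2],[[0,0,-6],[0.6,0.2,0.1],2],[[0,0,-6],[0.6,0.2,0],2],[[0,0,-6],[0.5,0.3,0],2],[[0,0,-6],[0.3,0.1,0],2],[[0,0,-5],[0.3,0.2,0],2],[[0,0,-6],[0.3,0.2,0],2],[[0,0,-6],[0.2,0.2,0],2]]
[[[0,0,-6],[0.3,0.2,0],2],[[0,0,-5],[0.2,0.2,0],2],[[0,0,-6],[0.1,0.3,0],2]]
11 end [ 0.601  -0.0106  0.0252] 98.7 gate [-66.6   0.2]
```

View pics/s2.png

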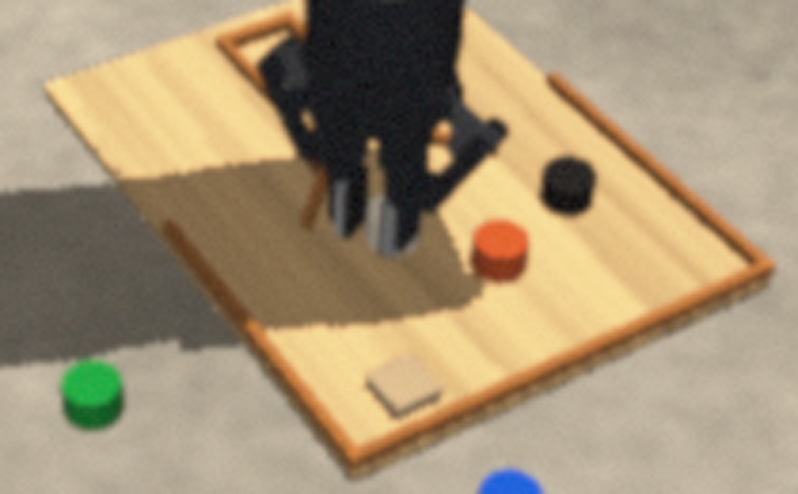

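The white foot shows between the fingertips at about (378,225) in the crop, so it is cradled. Next I turn while pushing.

Emit:
move_arm(
  targets=[
    [[0,0,-6],[0.6,0.1,0],2],
    [[0,0,-6],[0.6,0.2,0.1],2],
    [[0,0,-6],[0.6,0.2,0],2],
    [[0,0,-6],[0.5,0.3,0],2],
    [[0,0,-6],[0.3,0.1,0],2],
    [[0,0,-5],[0.3,0.2,0],2],
    [[0,0,-6],[0.3,0.2,0],2],
    [[0,0,-6],[0.2,0.2,0],2],
  ],
)

```text
time: 4.42
ee_pos: [0.5933, -0.0166, 0.0252]
tool_rot: [-2.371, -2.061, 0.0]
wrist_force: [0.5, -0.1, 1.0]
gripper_width: 0.0198
gripper_force: 0.1
```

Emit:
move_arm(
  targets=[
    [[0,0,-6],[0.3,0.2,0],2],
    [[0,0,-5],[0.2,0.2,0],2],
    [[0,0,-6],[0.1,0.3,0],2],
    [[0,0,0],[0,0,0],2],
  ],
)

```text
time: 4.75
ee_pos: [0.601, -0.0108, 0.0253]
tool_rot: [2.04, 2.389, 0.0]
wrist_force: [-0.5, -0.3, -0.8]
gripper_width: 0.0201
gripper_force: 0.0
```

```bash
python3 - <<'E'
from h import *
look("3")
plan([((-30,0),0,0,.025,3)])
p=cv2.imread("pics/side3.png");q=cv2.imread("pics/top3.png")
cv2.imwrite("pics/s3.png",np.hstack([cv2.resize(p[180:300,280:400],(400,400),interpolation=2),cv2.resize(q[170:270,250:350],(400,400),interpolation=2)]))
E
```

```text
top white [221.4 147.6] 129 [19 15] gate [ 122.3 -170.3]
top white [370.6 267. ] 79 [16 13] gate [-161.   142.3]
side terra [371.3 255.2] 161 [14 14] gate [-120.8  -11.4]
side dark [389.2 239.1] 101 [11 12] gate [-100.   -71.3]
t 4.85 tcp [ 0.6006 -0.0109  0.0252] head -0.3 gate [-66.8   0.6] [-0.07  0.98  0.14] 0.019613771040339113
[[[0,0,-0],[0.5,0,0],2],[[0,0,-0],[0.5,0,0],2],[[0,0,-0],[0.5,0.1,0],2]]
3 end [0.5993 0.0041 0.0252] 98.5 gate [-51.8  -0.5]
```

View pics/s3.png

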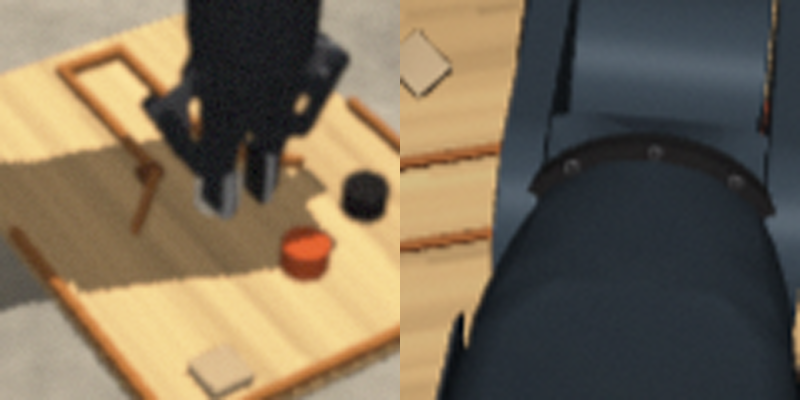

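The left pane shows a white sliver at about (203,205), beside the left finger. I'll check it against the expected projection.

```bash
python3 - <<'E'
from h import *
i=eyes.camera_info("side");K,T=i["mtx"],np.linalg.inv(i["extrinsics"])
p=cv2.imread("pics/side3.png")
r=np.zeros((480,640),np.uint8);b=p[:,:,0]
H,S,V=cv2.split(cv2.cvtColor(p,cv2.COLOR_BGR2HSV))
m=np.argwhere((S[230:255,325:365]<75)&(V[230:255,325:365]>95))+[230,325]
print("white px cols",m[:,1].min(),m[:,1].max(),"rows",m[:,0].min(),m[:,0].max(),len(m))
for P in((-44.6,.6),(-46,10),(-50,15)):
    w=[np.r_[g2w(np.array(P)+15*np.array([np.cos(t),np.sin(t)])),z] for t in np.linspace(0,6.28,30) for z in(.01,.03)]
    c=(T[:3,:3]@np.array(w).T+T[:3,3:]);x=K@c;x=(x[:2]/x[2]).T;print(P,x.min(0),x.max(0))
E
```

```text
white px cols 338 361 rows 231 245 86
(-44.6, 0.6) [337.42213242 228.46156367] [352.39947447 245.2825443 ]
(-46, 10) [333.96196415 230.30648602] [348.96575608 247.22564557]
(-50, 15) [332.95124215 232.18098898] [348.01236337 249.1975571 ]
```

The white pixels match a foot at (-45, 0.6), so it is centred. I'll push it straight into the lane, 132 mm in all.

Emit:
move_arm(
  targets=[
    [[0,0,0],[0.4,0,0],2],
    [[0,0,0],[0.6,0,0],2],
    [[0,0,0],[0.6,0,0],2],
    [[0,0,0],[0.6,0,0],2],
    [[0,0,0],[0.6,0,0],2],
    [[0,0,0],[0.6,0,0],2],
    [[0,0,0],[0.6,0,0],2],
    [[0,0,0],[0.6,0,0],2],
  ],
)

```text
time: 5.52
ee_pos: [0.5937, 0.0354, 0.0253]
tool_rot: [2.046, 2.384, -0.0]
wrist_force: [0.1, 0.9, -1.1]
gripper_width: 0.0198
gripper_force: 0.1
```

Emit:
move_arm(
  targets=[
    [[0,0,0],[0.6,0,0],2],
    [[0,0,0],[0.6,0,0],2],
    [[0,0,0],[0.6,0,0],2],
    [[0,0,0],[0.6,0,0],2],
    [[0,0,0],[0.6,0,0],2],
    [[0,0,0],[0.6,0,0],2],
    [[0,0,0],[0.6,0,0],2],
    [[0,0,0],[0.6,0,0],2],
  ],
)

```text
time: 6.18
ee_pos: [0.5864, 0.0827, 0.0253]
tool_rot: [-2.046, -2.384, 0.0]
wrist_force: [0.1, -1.1, -0.1]
gripper_width: 0.0199
gripper_force: 0.1
```

```bash
python3 - <<'E'
from h import *
look()
E
```

```text
top white [215.4 254.9] 108 [11 20] gate [167.8  64. ]
top white [370.1 282.6] 101 [20 13] gate [-154.4  175.4]
top terra [341.1 201.1] 112 [13 12] gate [-120.8  -10.5]
top dark [325.8 175.8] 99 [12 13] gate [-96.5 -71.5]
side terra [371.1 255.3] 153 [13 14] gate [-120.7  -10.8]
side dark [389.  238.9] 107 [11 12] gate [-99.2 -71.3]
t 6.2833 tcp [0.5864 0.083  0.0253] head -0.1 gate [28.2  0.2] [-0.31 -0.8  -0.18] 0.02002665263382433
```

Emit:
move_arm(
  targets=[
    [[0,0,0],[0.6,0,0],2],
    [[0,0,0],[0.6,0,0],2],
    [[0,0,0],[0.6,0,0],2],
    [[0,0,0],[0.6,0,0],2],
    [[0,0,0],[0.5,0,0],2],
    [[0,0,0],[0.4,0,0],2],
    [[0,0,0],[0.3,0,0],2],
    [[0,0,0],[0.1,0,0],2],
  ],
)

```text
time: 6.95
ee_pos: [0.5808, 0.1192, 0.0253]
tool_rot: [-2.046, -2.384, 0.0]
wrist_force: [-0.1, -0.4, -0.3]
gripper_width: 0.0201
gripper_force: 0.1
```

Emit:
move_arm(
  targets=[
    [[0,0,0],[-0.6,0,0],2],
    [[0,0,0],[-2,0,-1],2],
    [[0,0,0],[-3,0,-2],2],
    [[0,0,0],[-3,0,-2],2],
    [[0,0,0],[-3,0,-1],2],
    [[0,0,0],[-3,0,0],2],
    [[0,0,0],[-3,0,0],2],
    [[0,0,0],[-3,0,0],2],
  ],
)

```text
time: 7.62
ee_pos: [0.6122, -0.0872, 0.0857]
tool_rot: [2.046, 2.383, 0.0]
wrist_force: [0.4, 1.2, 0.4]
gripper_width: 0.02
gripper_force: 0.0
```

```bash
python3 - <<'E'
from h import *
look("4")
plan([((-121,-10.7),16,5,.085,4),((-121,-10.7),16,5,.025,3)])
E
```

```text
top white [384.  144.1] 122 [23 13] gate [-235.3 -122.4]
top white [249. 221.] 140 [13 13] gate [85.2  1.9]
top dark [388.7 280.4] 71 [ 6 21] gate [-195.   177.2]
side white [312.9 202.5] 133 [13 13] gate [85.4  0.5]
side terra [371.4 255.7] 159 [14 15] gate [-122.   -10.7]
t 7.7167 tcp [ 0.6125 -0.0894  0.0854] head -0.3 gate [-146.2    0.8] [-0.77  0.68  0.26] 0.020299309034795116
[[[0,0,-1],[-0.3,0.4,0],2],[[0,0,-2],[-0.3,0.3,0],2],[[0,0,-1],[-0.4,0.4,0],2],[[0,0,-1],[-0.3,0.3,0],2],[[0,0,-0],[0,0,2],2],[[0,0,-0],[0,0,2],2],[[0,0,-0],[0,0,2],2]]
7 end [ 0.6287 -0.0996  0.0254] 103.5 gate [-158.8  -13.5]
```

White is at (85, 1) in the lane, as wanted. The terracotta foot is next.

Emit:
move_arm(
  targets=[
    [[0,0,-1],[-0.3,0.4,0],2],
    [[0,0,-2],[-0.3,0.3,0],2],
    [[0,0,-1],[-0.4,0.4,0],2],
    [[0,0,-1],[-0.3,0.3,0],2],
    [[0,0,0],[0,0,2],2],
    [[0,0,0],[0,0,2],2],
    [[0,0,0],[0,0,2],2],
    [[0,0,0],[0,0,0],2],
  ],
)

```text
time: 8.38
ee_pos: [0.6264, -0.0941, 0.0216]
tool_rot: [-1.936, -2.468, 0.004]
wrist_force: [-0.3, -0.1, -0.2]
gripper_width: 0.0201
gripper_force: 0.0
```

```bash
sed -i 's/^D=22.2/D=20.5/' h.py; python3 - <<'E'
from h import *
look()
plan([((-121.4,-10.7),1,5,.025,3),((-50,-3),0,5,.025,12),((-35,0),0,0,.025,3)])
E
```

```text
top white [249. 221.] 140 [13 13] gate [85.2  1.9]
top dark [324.3 175. ] 74 [ 9 18] gate [-93.5 -73.9]
side white [363.5 185. ] 155 [19 16] gate [  84.7 -136.8]
side white [313.  202.4] 133 [13 13] gate [85.6  0.3]
t 8.4833 tcp [ 0.6283 -0.0947  0.0252] head 4.9 gate [-153.9  -13.9] [ 0.68 -0.35  0.65] 0.02017652683962913
[[[0,0,-0],[0.4,0,0],2],[[0,0,-0],[0.3,0,0],2],[[0,0,-0],[0.4,0,0],2],[[0,0,-0],[0.6,0,0],2],[[0,0,-0],[0.6,0,0],2],[[0,0,-0],[0.6,0,0],2],[[0,0,-0],[0.6,-0.1,0],2],[[0,0,-0],[0.6,0,0],2]]
[[[0,0,-0],[0.6,0,0],2],[[0,0,-0],[0.7,0,0],2],[[0,0,-0],[0.6,0,0],2],[[0,0,-0],[0.6,0,0],2],[[0,0,-0],[0.6,-0.1,0],2],[[0,0,-0],[0.6,0,0],2],[[0,0,-0],[0.6,0,0],2],[[0,0,2],[0.5,-0.1,0],2]]
[[[0,0,1],[0.5,-0.1,0],2],[[0,0,2],[0.5,-0.2,0],2]]
18 end [5.993e-01 3.000e-04 2.520e-02] 98.8 gate [-55.6   0.1]
```

Emit:
move_arm(
  targets=[
    [[0,0,0],[0.4,0,0],2],
    [[0,0,0],[0.3,0,0],2],
    [[0,0,0],[0.4,0,0],2],
    [[0,0,0],[0.6,0,0],2],
    [[0,0,0],[0.6,0,0],2],
    [[0,0,0],[0.6,0,0],2],
    [[0,0,0],[0.6,-0.1,0],2],
    [[0,0,0],[0.6,0,0],2],
  ],
)

```text
time: 9.15
ee_pos: [0.6174, -0.0548, 0.0253]
tool_rot: [-1.94, -2.471, 0.0]
wrist_force: [-0.0, -0.7, -0.3]
gripper_width: 0.0201
gripper_force: 0.3
```

Emit:
move_arm(
  targets=[
    [[0,0,0],[0.6,0,0],2],
    [[0,0,0],[0.7,0,0],2],
    [[0,0,0],[0.6,0,0],2],
    [[0,0,0],[0.6,0,0],2],
    [[0,0,0],[0.6,-0.1,0],2],
    [[0,0,0],[0.6,0,0],2],
    [[0,0,0],[0.6,0,0],2],
    [[0,0,2],[0.5,-0.1,0],2],
  ],
)

```text
time: 9.82
ee_pos: [0.6043, -0.0087, 0.0253]
tool_rot: [1.982, 2.437, 0.0]
wrist_force: [-0.2, -0.2, -0.5]
gripper_width: 0.0201
gripper_force: 0.2
```

Emit:
move_arm(
  targets=[
    [[0,0,1],[0.5,-0.1,0],2],
    [[0,0,2],[0.5,-0.2,0],2],
    [[0,0,0],[0,0,0],2],
  ],
)

```text
time: 10.07
ee_pos: [0.5989, 0.0008, 0.0252]
tool_rot: [-2.047, -2.383, 0.0]
wrist_force: [-0.5, -0.5, -1.0]
gripper_width: 0.0203
gripper_force: 0.0
```

```bash
python3 - <<'E'
from h import *
look("5")
i=eyes.camera_info("side");K,T=i["mtx"],np.linalg.inv(i["extrinsics"])
p=cv2.imread("pics/side5.png");H,S,V=cv2.split(cv2.cvtColor(p,cv2.COLOR_BGR2HSV))
m=np.argwhere(((H<9)|(H>174))&(S>150)&(V>60)&(np.indices(H.shape)[0]>215)&(np.indices(H.shape)[0]<270)&(np.indices(H.shape)[1]>325)&(np.indices(H.shape)[1]<400))
if len(m): print("terra px",m.min(0)[::-1],m.max(0)[::-1],len(m))
tc=w2g(state()[0][:2])
P=tc+[20.5,0]
w=[np.r_[g2w(P+15*np.array([np.cos(t),np.sin(t)])),z] for t in np.linspace(0,6.28,30) for z in(.01,.03)]
x=K@(T[:3,:3]@np.array(w).T+T[:3,3:]);x=(x[:2]/x[2]).T;print("expected",P,x.min(0),x.max(0))
E
```

```text
top white [221.3 147.5] 123 [19 15] gate [ 122.4 -170.6]
top white [249. 221.] 140 [13 13] gate [85.2  1.9]
side white [313.  202.4] 133 [13 13] gate [85.5  0.3]
side dark [389.  239.1] 103 [11 12] gate [-99.9 -71.1]
t 10.1667 tcp [0.5994 0.     0.0253] head -0.0 gate [-55.8   0.1] [ 0.28  0.15 -0.15] 0.020102833969814392
terra px [336 230] [339 238] 12
expected [-35.33164465   0.06950399] [335.24049131 225.91278018] [350.09622712 242.60539826]
```

Terracotta's left edge at column 336 matches the expected 335, so it is centred. I'll push it 88 mm into the lane, then back off.

Emit:
move_arm(
  targets=[
    [[0,0,0],[0.4,0,0],2],
    [[0,0,0],[0.6,0,0],2],
    [[0,0,0],[0.6,0,0],2],
    [[0,0,0],[0.6,0,0],2],
    [[0,0,0],[0.6,0,0],2],
    [[0,0,0],[0.6,0,0],2],
    [[0,0,0],[0.6,0,0],2],
    [[0,0,0],[0.6,0,0],2],
  ],
)

```text
time: 10.83
ee_pos: [0.5923, 0.046, 0.0253]
tool_rot: [-2.046, -2.384, 0.0]
wrist_force: [-0.4, -0.4, 0.5]
gripper_width: 0.02
gripper_force: 0.1
```

Emit:
move_arm(
  targets=[
    [[0,0,0],[0.6,0,0],2],
    [[0,0,0],[0.6,0,0],2],
    [[0,0,0],[0.6,0,0],2],
    [[0,0,0],[0.6,0,0],2],
    [[0,0,0],[0.6,0,0],2],
    [[0,0,0],[0.5,0,0],2],
    [[0,0,0],[0.4,0,0],2],
    [[0,0,0],[0.3,0,0],2],
  ],
)

```text
time: 11.5
ee_pos: [0.586, 0.0874, 0.0253]
tool_rot: [2.046, 2.384, 0.0]
wrist_force: [-0.8, -0.3, 0.6]
gripper_width: 0.0202
gripper_force: 0.1
```

Emit:
move_arm(
  targets=[
    [[0,0,0],[0,0,0],2],
    [[0,0,0],[-0.6,0,0],2],
    [[0,0,0],[-2,0,-1],2],
    [[0,0,0],[-3,0,-2],2],
    [[0,0,0],[-3,0,-2],2],
    [[0,0,0],[-3,0,-1],2],
    [[0,0,0],[-3,0,0],2],
    [[0,0,0],[-3,0,0],2],
  ],
)

```text
time: 12.17
ee_pos: [0.6132, -0.0894, 0.0863]
tool_rot: [2.046, 2.382, 0.001]
wrist_force: [-0.0, 0.1, -0.6]
gripper_width: 0.0195
gripper_force: 0.0
```

```bash
python3 - <<'E'
from h import *
look()
plan([((-98.5,-71.3),19,62,.085,10),((-98.5,-71.3),19,62,.025,3)])
E
```

```text
top white [221.7 147.3] 176 [20 17] gate [ 121.6 -170.8]
top white [251.1 146.9] 61 [11  9] gate [  57.  -161.7]
top white [233.1 160.2] 68 [11 14] gate [ 100.6 -138.1]
top white [249. 221.] 140 [13 13] gate [85.2  1.9]
top terra [263.2 218.8] 114 [12 13] gate [53.9  1.8]
side white [359.3 183.6] 71 [13 11] gate [  94.5 -131.7]
side white [312.3 201.4] 107 [13 14] gate [89.5 -0.2]
side terra [320.4 210. ] 129 [12 14] gate [53.7  0.2]
t 12.2667 tcp [ 0.6132 -0.0916  0.0856] head -0.3 gate [-148.5    0.5] [-0.14  0.67  0.45] 0.02001509121248712
[[[0,0,-6],[0.3,1.1,0],2],[[0,0,-6],[0.2,1.1,0],2],[[0,0,-7],[0.1,1.1,0],2],[[0,0,-6],[0,1.1,0],2],[[0,0,-6],[-0.2,1.1,0],2],[[0,0,-6],[-0.2,1.1,0],2],[[0,0,-7],[-0.4,1,0],2],[[0,0,-6],[-0.5,1,0],2]]
[[[0,0,-6],[-0.6,0.9,0.1],2],[[0,0,-6],[-0.7,0.9,0],2],[[0,0,-0],[0,0,2],2],[[0,0,-0],[0,0,2],2],[[0,0,-0],[0,0,2],2]]
13 end [ 0.7135 -0.0438  0.0246] 160.5 gate [-116.6 -105.9]
```

Terracotta is at (54, 1). The dark foot is next.

Emit:
move_arm(
  targets=[
    [[0,0,-6],[0.3,1.1,0],2],
    [[0,0,-6],[0.2,1.1,0],2],
    [[0,0,-7],[0.1,1.1,0],2],
    [[0,0,-6],[0,1.1,0],2],
    [[0,0,-6],[-0.2,1.1,0],2],
    [[0,0,-6],[-0.2,1.1,0],2],
    [[0,0,-7],[-0.4,1,0],2],
    [[0,0,-6],[-0.5,1,0],2],
  ],
)

```text
time: 12.93
ee_pos: [0.693, -0.0481, 0.085]
tool_rot: [-0.837, -3.027, 0.0]
wrist_force: [-0.6, 1.1, 0.9]
gripper_width: 0.0203
gripper_force: 0.0
```

Emit:
move_arm(
  targets=[
    [[0,0,-6],[-0.6,0.9,0.1],2],
    [[0,0,-6],[-0.7,0.9,0],2],
    [[0,0,0],[0,0,2],2],
    [[0,0,0],[0,0,2],2],
    [[0,0,0],[0,0,2],2],
    [[0,0,0],[0,0,0],2],
  ],
)

```text
time: 13.43
ee_pos: [0.7102, -0.0383, 0.0198]
tool_rot: [-0.525, -3.091, 0.0]
wrist_force: [-0.3, 1.0, -0.2]
gripper_width: 0.02
gripper_force: 0.0
```

```bash
python3 - <<'E'
from h import *
look()
plan([((-98.5,-71.3),1,62,.025,4),((-72,-22),0,62,.025,9),((-60,-6),0,40,.025,4),((-42,0),0,0,.025,7)])
E
```

```text
top white [249.  221.1] 141 [13 14] gate [85.2  2. ]
top terra [263.2 218.8] 115 [12 13] gate [53.8  1.8]
side white [312.3 201.4] 103 [13 12] gate [89.6 -0.2]
side terra [320.4 209.9] 130 [12 14] gate [53.9  0.1]
side dark [389.6 238.4] 137 [12 14] gate [-98.7 -73.3]
t 13.5333 tcp [ 0.7125 -0.0387  0.0241] head 61.9 gate [-111.5 -105.7] [0.07 0.08 0.68] 0.02005126314695654
[[[0,0,-0],[0.4,-0.1,0],2],[[0,0,-0],[0.3,-0.1,0],2],[[0,0,-0],[0.4,-0.2,-0.1],2],[[0,0,-0],[0.4,-0.1,0],2],[[0,0,-0],[0.6,0,0],2],[[0,0,-0],[0.7,0,0],2],[[0,0,-0],[0.6,0,0],2],[[0,0,-0],[0.6,0,0],2]]
[[[0,0,-0],[0.7,0,0],2],[[0,0,-0],[0.6,0,0],2],[[0,0,-0],[0.6,0,0],2],[[0,0,-0],[0.7,0,0],2],[[0,0,-0],[0.6,0,0],2],[[0,0,5],[0.5,-0.1,0],2],[[0,0,6],[0.5,-0.2,0],2],[[0,0,5],[0.6,-0.2,0],2]]
[[[0,0,6],[0.4,-0.2,0],2],[[0,0,6],[0.3,-0.1,0],2],[[0,0,5],[0.3,-0.1,0],2],[[0,0,6],[0.3,-0.2,0],2],[[0,0,6],[0.3,-0.2,0],2],[[0,0,5],[0.3,-0.2,0],2],[[0,0,6],[0.2,-0.2,0],2],[[0,0,6],[0.3,-0.3,0],2]]
24 end [ 0.6001 -0.0062  0.0251] 98.7 gate [-62.1   0.3]
```

Emit:
move_arm(
  targets=[
    [[0,0,0],[0.4,-0.1,0],2],
    [[0,0,0],[0.3,-0.1,0],2],
    [[0,0,0],[0.4,-0.2,-0.1],2],
    [[0,0,0],[0.4,-0.1,0],2],
    [[0,0,0],[0.6,0,0],2],
    [[0,0,0],[0.7,0,0],2],
    [[0,0,0],[0.6,0,0],2],
    [[0,0,0],[0.6,0,0],2],
  ],
)

```text
time: 14.2
ee_pos: [0.6728, -0.03, 0.0254]
tool_rot: [-0.526, -3.097, 0.0]
wrist_force: [0.7, -0.3, -0.3]
gripper_width: 0.0201
gripper_force: 0.2
```

Emit:
move_arm(
  targets=[
    [[0,0,0],[0.7,0,0],2],
    [[0,0,0],[0.6,0,0],2],
    [[0,0,0],[0.6,0,0],2],
    [[0,0,0],[0.7,0,0],2],
    [[0,0,0],[0.6,0,0],2],
    [[0,0,5],[0.5,-0.1,0],2],
    [[0,0,6],[0.5,-0.2,0],2],
    [[0,0,5],[0.6,-0.2,0],2],
  ],
)

```text
time: 14.87
ee_pos: [0.6261, -0.0175, 0.0253]
tool_rot: [0.96, 2.991, -0.0]
wrist_force: [0.3, 0.8, 0.3]
gripper_width: 0.0201
gripper_force: 0.2
```

Emit:
move_arm(
  targets=[
    [[0,0,6],[0.4,-0.2,0],2],
    [[0,0,6],[0.3,-0.1,0],2],
    [[0,0,5],[0.3,-0.1,0],2],
    [[0,0,6],[0.3,-0.2,0],2],
    [[0,0,6],[0.3,-0.2,0],2],
    [[0,0,5],[0.3,-0.2,0],2],
    [[0,0,6],[0.2,-0.2,0],2],
    [[0,0,6],[0.3,-0.3,0],2],
  ],
)

```text
time: 15.53
ee_pos: [0.6001, -0.0062, 0.0253]
tool_rot: [-2.052, -2.379, 0.0]
wrist_force: [0.4, 0.6, 0.4]
gripper_width: 0.02
gripper_force: 0.1
```

```bash
python3 - <<'E'
from h import *
look("6")
p=cv2.imread("pics/side6.png");cv2.imwrite("pics/s6.png",cv2.resize(p[180:290,290:400],(600,600),interpolation=2))
E
```

```text
top white [221.4 147.5] 132 [19 15] gate [ 122.4 -170.5]
top white [249. 221.] 140 [13 13] gate [85.2  1.9]
top terra [263.3 218.9] 117 [12 13] gate [53.7  1.9]
side white [312.2 201.5] 104 [13 13] gate [89.4  0. ]
side terra [318.8 209.7] 86 [11 14] gate [56.1  2.9]
t 15.6333 tcp [ 0.5998 -0.006   0.0252] head -0.2 gate [-61.9   0.6] [-0.33  0.72  0.03] 0.01996805355092191
```

View pics/s6.png

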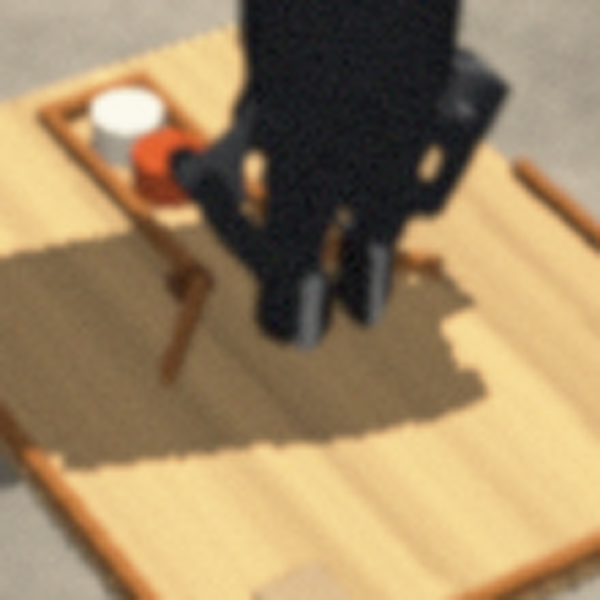

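The dark foot's edge shows just ahead of the left finger at about (275,310), and white and terracotta are in the lane. I'll push the dark foot 63 mm.

Emit:
move_arm(
  targets=[
    [[0,0,0],[0.4,0,0],2],
    [[0,0,0],[0.6,0,0],2],
    [[0,0,0],[0.6,0,0],2],
    [[0,0,0],[0.6,0,0],2],
    [[0,0,0],[0.6,0,0],2],
    [[0,0,0],[0.6,0,0],2],
    [[0,0,0],[0.6,0,0],2],
    [[0,0,0],[0.6,0,0],2],
  ],
)

```text
time: 16.3
ee_pos: [0.5934, 0.0398, 0.0253]
tool_rot: [-2.046, -2.384, 0.0]
wrist_force: [0.4, -0.1, 0.7]
gripper_width: 0.02
gripper_force: 0.1
```

Emit:
move_arm(
  targets=[
    [[0,0,0],[0.6,0,0],2],
    [[0,0,0],[0.5,0,0],2],
    [[0,0,0],[0.4,0,0],2],
    [[0,0,0],[0.2,0,0],2],
    [[0,0,0],[0,0,0],2],
    [[0,0,0],[-0.6,0,0],2],
    [[0,0,0],[-2,0,-1],2],
    [[0,0,0],[-3,0,-2],2],
  ],
)

```text
time: 16.97
ee_pos: [0.598, 0.001, 0.0537]
tool_rot: [-2.041, -2.384, 0.004]
wrist_force: [0.1, 0.0, 0.5]
gripper_width: 0.0201
gripper_force: 0.0
```

Emit:
move_arm(
  targets=[
    [[0,0,0],[-3,0,-2],2],
    [[0,0,0],[-3,0,-2],2],
    [[0,0,0],[-3,0,-1],2],
    [[0,0,0],[-3,0,0],2],
    [[0,0,0],[-2,0,0],2],
    [[0,0,0],[0,0,0],2],
  ],
)

```text
time: 17.47
ee_pos: [0.6209, -0.1423, 0.1056]
tool_rot: [2.049, 2.379, -0.0]
wrist_force: [-0.2, -0.0, -0.2]
gripper_width: 0.02
gripper_force: 0.0
```

```bash
python3 - <<'E'
from h import *
look("7")
p=cv2.imread("pics/side7.png");cv2.imwrite("pics/s7.png",cv2.resize(p[170:320,240:450],None,fx=3.5,fy=3.5,interpolation=2))
E
```

```text
top white [249.  221.1] 141 [13 14] gate [85.2  2. ]
top terra [263.3 218.8] 116 [12 13] gate [53.7  1.9]
side white [312.3 201.5] 108 [13 14] gate [89.3 -0. ]
side terra [320.  209.5] 111 [13 13] gate [55.7  0.1]
side dark [327.8 219.4] 84 [11 12] gate [17.7  3.6]
t 17.5667 tcp [ 0.6203 -0.1386  0.1051] head -0.2 gate [-196.1    0.7] [ 0.01  0.33 -1.18] 0.0197928771221463
```

View pics/s7.png

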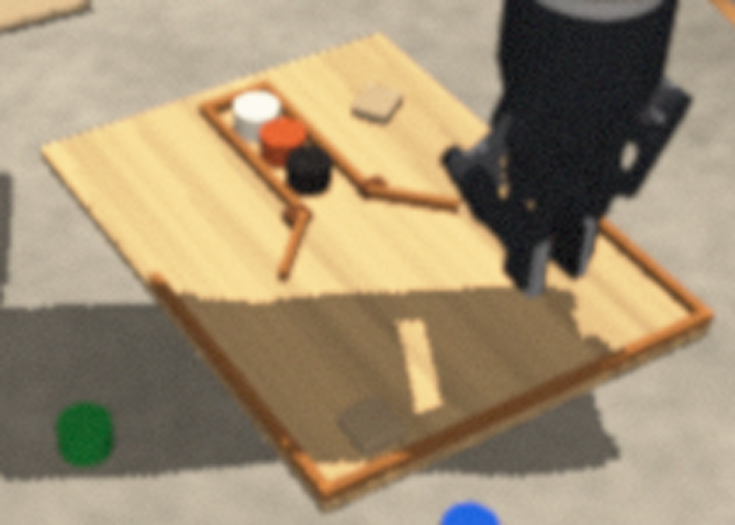

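The side view shows the three feet in a row in the lane, with dark at about (308,170) past the posts. I'll move the arm aside to confirm dark's position from the top.

Emit:
move_arm(
  targets=[
    [[0,0,0],[-3,0,-2],2],
    [[0,0,0],[-3,0,-2],2],
    [[0,0,0],[-3,0,-2],2],
    [[0,0,0],[-3,0,-2],2],
    [[0,0,0],[0,0,0],2],
    [[0,0,0],[0,0,0],2],
    [[0,0,0],[0,0,0],2],
  ],
)

```text
time: 18.15
ee_pos: [0.6385, -0.255, 0.1844]
tool_rot: [-2.044, -2.383, 0.0]
wrist_force: [-0.7, -0.7, -0.5]
gripper_width: 0.0201
gripper_force: 0.0
```

```bash
python3 - <<'E'
from h import *
look("8")
E
```

```text
top white [387.2 209.7] 122 [11 17] gate [-217.7   24.1]
top white [249.1 221.1] 142 [14 14] gate [85.1  2. ]
top terra [263.2 218.7] 112 [13 13] gate [53.9  1.6]
side white [312.3 201.3] 109 [13 14] gate [89.8 -0.4]
side terra [320.  209.5] 111 [13 14] gate [55.6  0.1]
t 18.25 tcp [ 0.6385 -0.2546  0.1841] head -0.0 gate [-313.5    0.6] [-0.25  0.38 -0.14] 0.020071747721531256
```

```bash
python3 - <<'E'
from h import *
for n,b in(("top",(205,232,266,296)),("side",(205,232,315,345))):
    p=cv2.imread(f"pics/{n}8.png").max(2)[b[0]:b[1],b[2]:b[3]];m=(p<60).astype(np.uint8)
    c,l,s,ce=cv2.connectedComponentsWithStats(m)
    for j in range(1,c):
        if s[j][4]>20: q=ce[j]+[b[2],b[0]];print(n,q,s[j],w2g(ray(n,q,.03 if n=="top" else .022)))
p=cv2.imread("pics/top8.png");cv2.imwrite("pics/t8.png",cv2.resize(p[140:290,212:392],None,fx=4,fy=4,interpolation=2))
E
```

```text
top [278.05263158 217.15037594] [  6   6  13  13 133] [21.23148028  3.22165415]
side [327.77235772 218.2601626 ] [  7   7  12  13 123] [23.01627616  0.19965524]
```

View pics/t8.png

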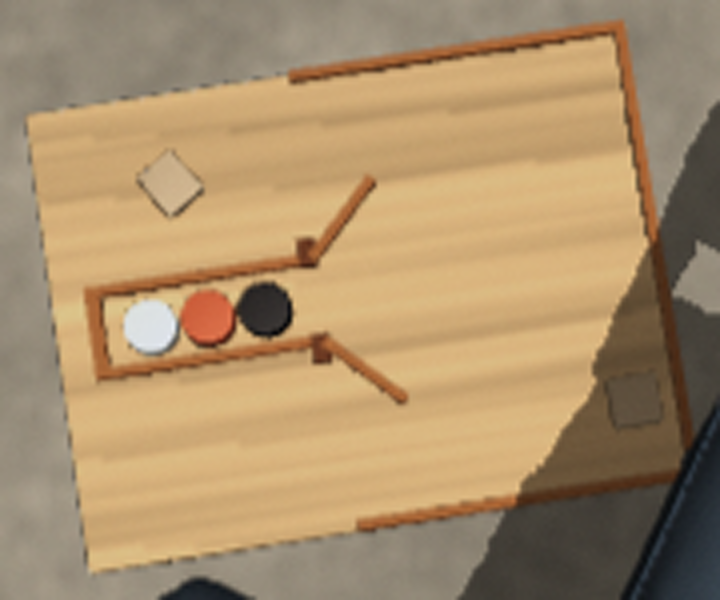

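The top view shows white (150,327), terracotta (208,317) and dark (265,309) in a row in the lane, with dark about 21 mm past the gate. The tabs haven't moved, so I'm handing in.

```bash
python3 -c "
from rig import workorder
print(workorder.close_job())"
```

```text
the job is handed in; nothing more can be done
None
```

The white, terracotta and dark feet stand in order in the lane at about 85, 54 and 21 mm past the gate, both tabs look unmoved, and the job was handed in after about 18 s; no verdict came back.

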